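# Turn the flow cell to the sensor and hold the run button at its middle position

### The job

The flow cell block stands in the slide-jaw holder with its window face towards the slide jaw; draw the jaw back, turn the block a quarter turn so that the window looks at the white sensor head, seat it flat and centred between the jaws, and slide the jaw up snugly so that the block is squared between the two jaws. Then press the run button down to its middle position (green band of the stem at the metal collar), never all the way in, and finish while still holding it there. Leave the small blue beaker, amber vial, filter holder and petri dish where they are.

Things in the scene. Friction and masses are not known exactly. Their poses are not given: they have to be found in the camera images.
- holder: Slide-jaw holder, fixed. Origin: on the worktop under the seat's middle; +x points to the sensor head, +y is the way the jaw opens. Aluminium bed, y -64 to 142 mm, x +-42, top (block stands on it) at z 10 mm. Fixed steel jaw: face at y = -25 mm, 22 thick, 64 long in x, top at z 30 mm. White sensor head x 72 to 114, y +-25, top at z 60 mm; its black-rimmed lens looks along -x at the seat.
- slide_jaw (a joint): Sliding steel jaw facing the fixed jaw, also 64 mm long, 30 mm high. Value in m: jaw gap minus 0.038 (0 = gap 38 mm, end stop 0.040 = gap 78 mm); grows along the holder's +y. Starts at 0 to 6 mm; 12 mm when snug on the turned block. Slides with about 3 N friction and stays where it is left.
- jaw_post (a point): Centre of the top of the orange round post (14 mm diameter, top 60 mm above the worktop, free from 28 mm up) by which the slide jaw is moved. It stands 55 mm behind the jaw's clamping face, away from the block, and moves with the jaw.
- cell: Flow cell: dark blue block, 36 (x) x 50 (y) x 60 mm high, 0.2 to 0.4 kg, two steel stubs 5 mm high on top. Origin: centre of underside. +x face has the window; a yellow stripe marks that edge of the top. Start: on the bed, its 36 mm between the jaws, +x along the holder's +y (to the slide jaw). Wanted: +x along the holder's +x, origin over the holder's origin, its 50 mm between the jaws.
- cell_window (a point): Centre of the round amber window with white rim (26 mm) on the block's +x face, 18 mm from the block's middle and 28 mm above its underside.
- control: Grey hold-to-run control box, 90 x 70 mm, 38 mm high, fixed to the worktop; origin in the centre of its underside. A steel collar (38 mm diameter, top at 45 mm) on its top guides the run button straight down. Behind the two stations a grey instrument tower, 0.55 m tall, always stands with its front from x 0.60, y 0.05 to x 0.68, y -0.21 (m): swing the arm past it close to the base.
- run_button (a joint): Travel of the run button in m: 0 = up, 0.024 = all the way in. Spring return: about 4 N to start, 8 N at the middle position of 0.012 m, 12 N fully in. Stem bands from the bottom: white, green, red, 8 mm each; the collar's top is at the green band between 0.008 and 0.016 m.
- button_top (a point): Centre of the flat top of the run button's black cap (40 mm diameter, 10 mm thick): 79 mm above the worktop when up, 67 mm at the middle position. Moves with the button.
- beaker_100: Small beaker with blue filling and white label, 56 mm diameter, 71 mm high, behind the control box: leave alone. Origin under its centre.
- vial_1: Small amber vial with blue cap, 17 mm diameter, 46 mm high, near the beaker: leave alone. Origin under its centre.
- filter_holder: Blue round filter holder, 43 mm diameter, 34 mm high, beside the cell holder's fixed-jaw end: leave alone. Origin under its centre.
- petri: Yellow petri dish, 60 mm diameter, 15 mm high, beside the sensor head: leave alone. Origin under its centre.

How it is judged (in metres and radians):
On the way, in this order (a step that is already met when the one before it is completed fails the run):
1. the block stands turned, window to the sensor head, with the slide jaw closed up against it (x of cell in the frame of holder between -0.013 and 0.013 m and y of cell in the frame of holder between -0.004 and 0.004 m and z of cell in the frame of holder between 0.006 and 0.0125 m and x of cell_window in the frame of holder above 0 m and angle between the x axis of cell and the x axis of holder, either way round below 0.08 rad and angle between cell's own z axis and vertical below 0.06 rad and value of joint slide_jaw between 0.009 and 0.0142 m), for 0.2 s.
2. the run button is held at its middle position (value of joint run_button between 0.0075 and 0.0165 m and (contact force between run_button and the fingers above 2 N or contact force between run_button and the arm above 2 N)), for 0.5 s.
At the end, for the whole second after the job is handed in: The block stands flat on the bed, window towards the sensor head, square within 0.08 rad, centred within 13 mm along the jaws and 4 mm across them, slide jaw within 2 mm of its face; the robot holds the run button between 7.5 and 16.5 mm of its 24 mm travel (all of step 1 and all of step 2); the arm keeps its last pose, push and grip.
It fails at once if the run button is pressed all the way in (beyond 21.5 mm) (value of joint run_button above 0.0215 m).
It fails at once if the small blue beaker is moved more than 20 mm or tipped (distance of beaker_100 from where it was at the start of the episode above 0.02 m or angle between beaker_100's own z axis and vertical above 0.4 rad).
It fails at once if the small amber vial is moved more than 20 mm or tipped (distance of vial_1 from where it was at the start of the episode above 0.02 m or angle between vial_1's own z axis and vertical above 0.4 rad).
It fails at once if the blue filter holder is moved more than 20 mm or tipped (distance of filter_holder from where it was at the start of the episode above 0.02 m or angle between filter_holder's own z axis and vertical above 0.4 rad).
It fails at once if the petri dish is moved more than 20 mm or tipped (distance of petri from where it was at the start of the episode above 0.02 m or angle between petri's own z axis and vertical above 0.4 rad).
It also fails if it takes over 72 s, if anything falls off the work surface, if the arm or the gripper's body presses on something with over 40 N, if the wrist force passes 120 N, or if a joint passes its speed limit or range.

### The arm

A 6-joint arm with a two-finger parallel gripper is mounted at the origin on a cart in front of the work surface, level with it; the furniture and walls round the work are solid. World frame = base frame: x ahead of the robot, y to its left, z up, the work surface at z = 0. Lengths are in mm, angles in rad, forces in N, time in s.
With the tool pointing down it reaches from about 400 to 925 mm from the base axis. Payload 12.5 kg.
Tool frame: the origin (TCP) lies at the very end of the fingers, on their centre line; the grasp point (between the pads) lies 19 mm behind it; z points along the fingers, y is the line along which they close (so a half turn about z gives the same grasp; the last joint's range is limited). The gripper opens to 95 mm and grips with 3 to 60 N. Pads are 20 mm wide; open, the fingers measure 119 mm over their backs; the gripper's body (75 mm by 180 mm) begins 59 mm behind the grasp point.
Start: joints at [1.216, 0.491, 1.559, -0, 1.092, -0.106], TCP at [153.884, 605.781, 176.961] pointing down, gripper open.
Joint ranges: [-3.1, 3.1], [-0.84, 2.19], [0.05, 2.79], [-1.13, 4.28], [0.06, 2.93], [-2.69, 2.69]. Speed limits (rad/s): [2.22, 2.22, 2.79, 3.14, 3.14, 3.14].

### API

Orientations are given as [roll, pitch, yaw] about the fixed x, y, z axes, in that order (R = Rz(yaw) Ry(pitch) Rx(roll)).
In Python, from cell import env, read_camera, camera_info gives the robot as it stands (env), with the cameras as plain functions.
- The arm moves only by the shell command python3 steer.py 'ROWS'. ROWS is a JSON object with one list for each field, all of the same length, 1 to 5, a row being the entries at one place: dx, dy, dz (the shift in mm), rz (a turn about the tool's z in rad), finger_gap (the opening from 0.0 (shut) to 1.0 (fully open)); each row is the pose to reach, as a shift and turn from the pose commanded when the command began, along the tool's axes at that moment; what a row does not reach only later rows make up. A row lasts 1/12 s, in which the tool goes at most 41.7 mm and 0.125 rad, less where a joint would pass 70% of its speed; a pose out of reach is approached as far as the arm can. The fingers move at their own pace and stop on an object; the grip force is fixed at half the most. Time passes only in rows, so rows that do not move let the fingers close. It prints the time, the measured TCP pose, the force, the opening and the grip force at its end. Input that does not fit is refused with a message, and nothing moves.
- env.state(): the state, without advancing time (a new reading comes with each control period).
- read_camera(name): name is "scene" or "side" or "wrist"; returns (picture, depth): 480x640x3 uint8, red, green, blue; 480x640 float32, mm along the optical axis (not along the pixel's ray), 0 where there is no reading.
- camera_info(name): a dict with "vertical_fov" (degrees; the focal length in pixels is half the picture's height over the tangent of half this angle, whatever the lens; pixels are square), "cx", "cy" (the principal point, pixels), "origin" and "attitude" of the camera in the world. Camera axes: x right, y down, z forward; pixel columns grow to the right and rows downward; lengths in mm; the calibration is good to about 2 mm. A picture is of the moment at which its call begins: read the wrist's pose just before it. camera_info takes no time and is no camera call; for the wrist camera it gives the pose at the moment of the call.
- env.job_done(): hands the job in; it is judged then, once.
The state is a dict: "t": time; "joints": joint angles; "qvel": joint speeds; "tau": joint torques, N m; "eef_pos": TCP position; "tcp_rot": TCP orientation; "ft_force": force on the tool from outside, world axes, zero at the start; "moment": the same for the moment, N m; "opening": opening from 0.0 (shut) to 1.0 (fully open); "grip_force": force on a finger pad.
Only numpy, scipy, OpenCV 4.12 (cv2) and the standard library are available. Lean on these libraries where they do the work, as an engineer would, in place of code of your own. Each camera call takes 0.05 s, during which the arm holds its last target. There are 200 camera calls.

## Working session

There is one attempt and no reset: what is moved stays moved. The work goes in short steps, Python scripts to look and compute and a shell command to move; the robot and the scene stay as the last step left them, time stands still between calls to the robot, and variables do not carry over. Pictures are saved under pics/ and viewed, at most 10 in all, crops included, and the job is handed in when it is done.

```bash
ls; mkdir -p pics
cat > h.py <<'E'
import numpy as np, cv2
from scipy.spatial.transform import Rotation as R
from cell import env, read_camera, camera_info
def cam(name):
    i=camera_info(name); p,d=read_camera(name); return i,p,d
def world(i,d):
    h,w=d.shape; f=h/2/np.tan(np.radians(i["vertical_fov"])/2)
    v,u=np.mgrid[:h,:w]
    P=np.stack([(u-i["cx"])/f*d,(v-i["cy"])/f*d,d],-1)
    a=np.array(i["attitude"],float)
    M=a if a.shape==(3,3) else R.from_euler('xyz',a).as_matrix()
    W=P@M.T+np.array(i["origin"]); W[d==0]=np.nan
    return W
E
python3 - <<'E'
from h import *
print(env.state())
for n in("scene","side"):
    i,p,d=cam(n); print(n,i); cv2.imwrite(f"pics/{n}0.png",p[:,:,::-1]); np.savez(f"{n}0.npz",p=p,W=world(i,d))
E
```

```text
cell.py
pics
steer.py
{'t': 0.0, 'joints': array([ 1.21640737e+00,  4.91568382e-01,  1.55946223e+00, -3.07885895e-06,
        1.09172698e+00, -1.05573794e-01]), 'qvel': array([ 9.75855681e-05,  7.89348561e-04,  1.57588697e-03, -7.99033564e-04,
       -4.42989237e-04,  7.69334600e-04]), 'tau': array([ 1.98223306e-04, -6.12614179e+01, -2.58194858e+01,  6.93107676e-02,
        4.80121456e-02, -3.44062119e-05]), 'eef_pos': array([153.76764653, 605.47830136, 176.35190152]), 'tcp_rot': array([-3.14043391e+00, -1.20043180e-04,  2.89277884e+00]), 'ft_force': array([-0.64298285, -0.11809526, -0.26619828]), 'moment': array([-0.01869368, -0.00842928, -0.03269407]), 'grip_force': 0.0, 'opening': 0.9978484043929622}
scene {'vertical_fov': 56.183099833268756, 'cx': 315.16175632778663, 'cy': 238.65762608265106, 'origin': array([726.41040141, 616.71716043, 902.68303242]), 'attitude': array([-2.4510863 , -0.00866206,  2.82188284])}
side {'vertical_fov': 55.36205492205729, 'cx': 319.9936995696988, 'cy': 239.14293562573633, 'origin': array([434.16779599, 741.40167241, 780.47083753]), 'attitude': array([-2.28300171,  0.01463428, -3.05550279])}
```

View pics/scene0.png

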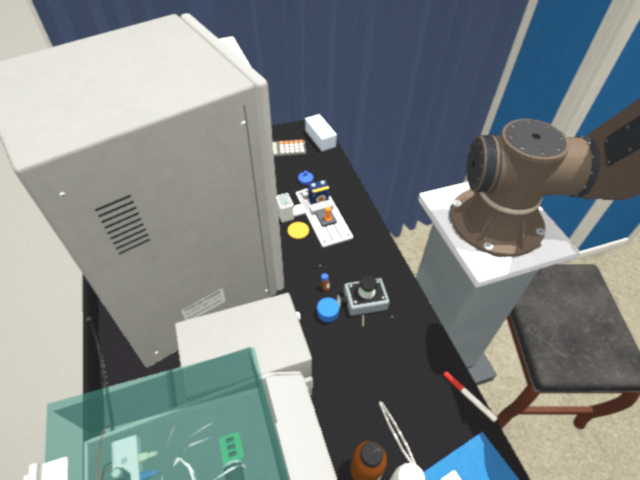

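View pics/side0.png

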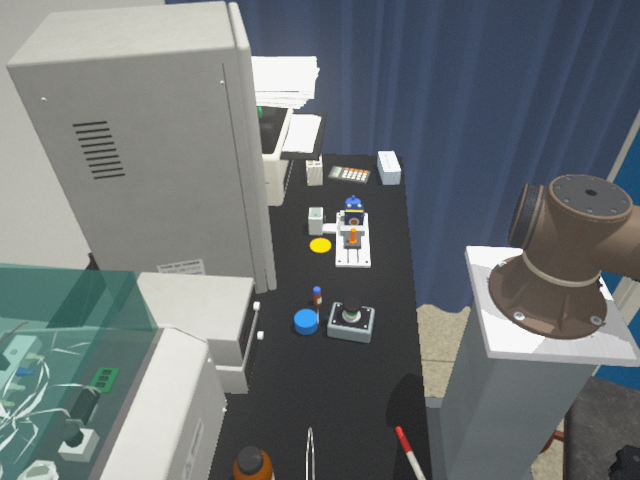

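The scene picture shows the holder at about (325,215) with its orange post at (329,212), and the control box at (367,293). In the side picture the holder is at (352,238), the post at (352,236), the block at (354,215) and the button at (351,306).

Run:
```python
from h import *
for n,boxh in(("scene",(270,170,360,250)),("side",(295,190,380,275))):
    z=np.load(n+"0.npz");p=z["p"];W=z["W"]
    hsv=cv2.cvtColor(p,cv2.COLOR_RGB2HSV)
    def st(name,m,box):
        mm=np.zeros(m.shape,bool);x0,y0,x1,y1=box;mm[y0:y1,x0:x1]=m[y0:y1,x0:x1]
        Q=W[mm&~np.isnan(W[...,0])]
        if len(Q)<4:print(n,name,"none");return None
        print(n,name,len(Q),"med",np.median(Q,0).round(1),"lo",np.percentile(Q,3,0).round(1),"hi",np.percentile(Q,97,0).round(1));return Q
    H,S,V=hsv[...,0].astype(int),hsv[...,1],hsv[...,2];Z=W[...,2]
    st("orange",(H>3)&(H<18)&(S>150)&(V>120),boxh)
    st("orange top",(H>3)&(H<18)&(S>150)&(V>120)&(Z>54),boxh)
    st("blocktop",(Z>64)&(Z<80),boxh)
    st("stripe",(H>20)&(H<33)&(S>120)&(Z>50),boxh)
    bed=st("bed",(V>120)&(S<60)&(Z>5)&(Z<14),boxh)
    r=cv2.minAreaRect(bed[:,:2].astype(np.float32));print(r)
    st("sensor",(V>100)&(S<60)&(Z>52)&(Z<66),boxh)
    bc=(320,265,410,335) if n=="scene" else (320,285,385,345)
    st("cap",(Z>70)&(Z<86),bc)
    b=st("box",(Z>33)&(Z<42),bc);print(cv2.minAreaRect(b[:,:2].astype(np.float32)))
    st("petri",(H>20)&(H<33)&(S>150)&(Z<30),boxh)
    st("blueh",(H>100)&(H<125)&(S>150)&(Z<45)&(Z>22),(270,160,360,215) if n=="scene" else (330,190,380,220))
    bb=(300,260,345,330) if n=="scene" else (290,280,325,335)
    st("beaker/vial",(Z>25),bb); st("beaker",(Z>55),bb)
```

```text
scene orange 58 med [ 439.1 -124.4   37.7] lo [ 431.9 -188.    22.5] hi [ 445.8 -120.8   60.2]
scene orange top 8 med [ 438.  -123.9   57.9] lo [ 432.3 -128.9   54.1] hi [ 442.  -121.6   61.5]
scene blocktop 204 med [ 438.4 -203.2   69.6] lo [ 413.5 -221.7   65. ] hi [ 461.5 -187.1   75.4]
scene stripe 50 med [ 437.1 -190.2   69.2] lo [ 418.  -198.    60.1] hi [ 455.7 -127.1   74. ]
scene bed 1071 med [ 457.8 -110.3    9.7] lo [ 397.1 -234.5    5.9] hi [519.4 -58.5  13.1]
((474.45751953125, -162.75318908691406), (157.0892333984375, 218.91329956054688), 2.5904433727264404)
scene sensor 193 med [ 535.7 -189.3   57.9] lo [ 517.9 -215.4   52.8] hi [ 551.7 -169.7   61.9]
scene cap 228 med [433.4 127.7  78. ] lo [415.1 109.4  72.5] hi [450.1 143.4  81.1]
scene box 702 med [447.3 136.   37.2] lo [391.   89.5  33.2] hi [506.9 158.5  40.9]
((463.82867431640625, 115.55143737792969), (97.8316879272461, 152.24562072753906), 81.882080078125)
scene petri 130 med [ 521.2 -124.7    3.6] lo [ 492.6 -158.    -3.6] hi [ 545.7 -103.1    7.3]
scene blueh 18 med [ 443.1 -304.9   28. ] lo [ 437.5 -308.8   
[... 755 characters left out ...]
44921875), 2.7421321868896484)
side sensor 189 med [ 536.5 -187.4   59.4] lo [ 436.4 -214.1   52.8] hi [ 555.2 -169.4   62.6]
side cap 258 med [434.5 130.1  79.5] lo [418.4 110.9  72.6] hi [451.1 144.2  82.3]
side box 816 med [432.6 138.7  38.4] lo [392.3  97.2  33.9] hi [476.8 161.6  41.4]
((434.88568115234375, 126.94136047363281), (71.49160766601562, 89.17451477050781), 82.03687286376953)
side petri 265 med [ 520.5 -128.6    5.9] lo [ 4.967e+02 -1.608e+02  4.000e-01] hi [ 544.6 -103.3    8.7]
side blueh 15 med [ 445.3 -306.    24.4] lo [ 435.4 -309.2   22.4] hi [ 450.  -300.4   35.7]
side beaker/vial 476 med [523.6 128.9  31.1] lo [503.6  62.2  26.2] hi [549.8 153.9  47.8]
side beaker none
```

```bash
cat >> h.py <<'E'
def delta(target, yaw=None):
    s=env.state(); M=R.from_euler('xyz',s["tcp_rot"]).as_matrix()
    d=M.T@(np.array(target,float)-s["eef_pos"]); y=s["tcp_rot"][2]
    t=0 if yaw is None else (y-yaw+np.pi)%(2*np.pi)-np.pi
    print("t",round(s["t"],2),"pos",s["eef_pos"].round(1),"rot",s["tcp_rot"].round(4),"F",s["ft_force"].round(1),"op",round(s["opening"],3),"J6",round(s["joints"][5],2)); print("delta",d.round(1),"turn",round(t,3))
E
python3 steer.py '{"dx": [-33, -65, -98, -130, -163], "dy": [-28, -57, -85, -114, -142], "dz": [-10, -20, -30, -30, -30], "rz": [0, 0, 0, 0, 0], "finger_gap": [1, 1, 1, 1, 1]}'
python3 steer.py '{"dx": [-33, -65, -98, -130, -163], "dy": [-28, -57, -85, -114, -142], "dz": [0, 0, 0, 0, 0], "rz": [0, 0, 0, 0, 0], "finger_gap": [1, 1, 1, 1, 1]}'
python3 steer.py '{"dx": [-12, -24, -36, -48, -59], "dy": [-36, -72, -108, -144, -171], "dz": [0, 0, 0, 0, 0], "rz": [0, 0, 0, 0, 0], "finger_gap": [1, 1, 1, 1, 1]}'
python3 steer.py '{"dx": [-12, -24, -36, -48, -59], "dy": [-36, -72, -108, -144, -171], "dz": [0, 0, 0, 0, 0], "rz": [0.12, 0.24, 0.36, 0.48, 0.6], "finger_gap": [1, 1, 1, 1, 1]}'
python3 -c "
from h import *
delta([436,-170,230],1.616)"
```

```text
t: 0.52
eef_pos: [271.1, 435.5, 207.3]
tcp_rot: [3.141, 0.0, 2.893]
ft_force: [0.9, 0.4, -0.6]
opening: 0.997
grip_force: 0.0
t: 0.93
eef_pos: [389.5, 263.8, 206.9]
tcp_rot: [3.142, -0.0, 2.893]
ft_force: [1.3, 1.0, 0.1]
opening: 0.996
grip_force: 0.0
t: 1.35
eef_pos: [403.5, 83.2, 206.8]
tcp_rot: [-3.141, -0.0, 2.892]
ft_force: [0.3, 0.1, 0.7]
opening: 1.002
grip_force: 0.0
t: 1.77
eef_pos: [418.7, -97.3, 206.8]
tcp_rot: [-3.141, 0.0, 2.286]
ft_force: [0.2, 0.5, -0.3]
opening: 0.999
grip_force: 0.0
t 1.77 pos [418.7 -97.3 206.8] rot [-3.1415  0.      2.2859] F [ 0.2  0.5 -0.3] op 0.999 J6 -1.1
delta [-66.3 -34.6 -23.2] turn 0.67
```

```bash
python3 steer.py '{"dx": [-24, -44, -52, -52, -52], "dy": [-12, -22, -26, -26, -26], "dz": [-8, -16, -23, -23, -23], "rz": [0.12, 0.24, 0.36, 0.48, 0.6], "finger_gap": [1, 1, 1, 1, 1]}'
python3 steer.py '{"dx": [0, 0, 0], "dy": [0, 0, 0], "dz": [0, 0, 0], "rz": [0.06, 0.06, 0.06], "finger_gap": [1, 1, 1]}'
python3 - <<'E'
from h import *
delta([436,-170,230],1.616)
i,p,d=cam("wrist"); print(i); cv2.imwrite("pics/w1.png",p[:,:,::-1]); np.savez("w1.npz",p=p,W=world(i,d))
E
```

```text
t: 2.18
eef_pos: [434.0, -151.8, 229.8]
tcp_rot: [3.142, -0.0, 1.685]
ft_force: [0.8, -0.2, -0.2]
opening: 1.0
grip_force: 0.0
t: 2.43
eef_pos: [433.9, -150.9, 229.7]
tcp_rot: [-3.141, -0.0, 1.635]
ft_force: [0.7, -0.0, 0.3]
opening: 1.001
grip_force: 0.0
t 2.43 pos [ 433.9 -150.9  229.7] rot [-3.1413e+00 -3.0000e-04  1.6351e+00] F [ 0.7 -0.   0.3] op 1.001 J6 -0.54
delta [-19.2   0.9  -0.3] turn 0.019
{'vertical_fov': 62.0709188916339, 'cx': 320.72521432826136, 'cy': 238.6880877354611, 'origin': array([427.8796487 , -67.2951767 , 437.87751663]), 'attitude': array([2.84245856e+00, 1.58747389e-03, 6.36371423e-02])}
```

View pics/w1.png

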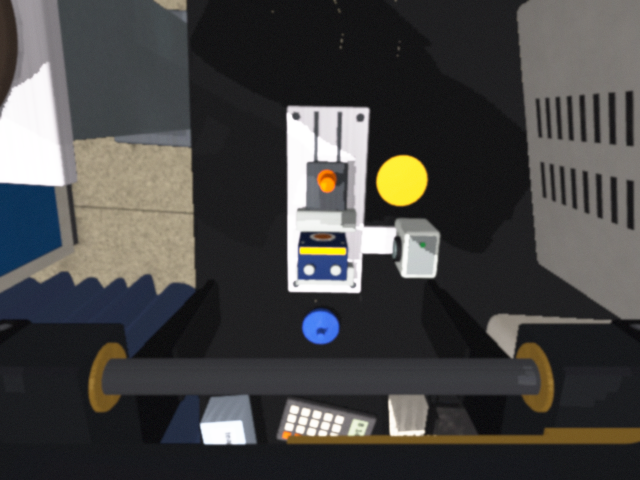

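The wrist picture shows the bed (288–370, 106–292), the post top at (327,178), the yellow stripe at (323,251), the stubs at (308,270) and (336,270), and the sensor head at (418,248). I'll measure these points.

```bash
cat > meas.py <<'E'
from h import *
def meas(f):
    z=np.load(f);p=z["p"];W=z["W"];hsv=cv2.cvtColor(p,cv2.COLOR_RGB2HSV);H,S,V=[hsv[...,k].astype(int) for k in range(3)];Z=W[...,2]
    rim=np.zeros(Z.shape,bool);rim[80:310,260:460]=1;ok=rim&~np.isnan(Z)
    m=ok&(Z>4)&(Z<15)&(V>110)&(S<70)&(W[...,0]<482)
    r=cv2.minAreaRect(W[m][:,:2].astype(np.float32));print("bed",m.sum(),np.median(Z[m]).round(1),r)
    # robust left edge line (min x per row)
    L=[]
    for v in range(115,285):
        q=np.where(m[v])[0]
        if len(q)>5:L.append(W[v,q[0],:2])
    L=np.array(L);c=np.polyfit(L[:,1],L[:,0],1);g=abs(np.polyval(c,L[:,1])-L[:,0])<2;c=np.polyfit(L[g,1],L[g,0],1);yaw=-np.arctan(c[0]);print("left edge yaw",yaw)
    def st(n,m):
        Q=W[ok&m]; r=cv2.minAreaRect(Q[:,:2].astype(np.float32));print(n,len(Q),"mean",Q.mean(0).round(1),"med",np.median(Q,0).round(1),"rect",[np.round(a,2) for a in r])
        return Q
    st("post",(H>3)&(H<18)&(S>150)&(Z>56)&(Z<66))
    st("block",(Z>66)&(Z<80)&(S>0)); st("stripe",(H>20)&(H<33)&(S>120)&(Z>60))
    st("sensor",(Z>54)&(Z<66)&(W[...,0]>490)&(W[...,1]<-150))
    j=ok&(Z>25)&(Z<34)&(W[...,0]<480); Q=W[j]; st("steel30",j)
    return yaw
if __name__=="__main__":
    import sys; meas(sys.argv[1])
E
python3 meas.py w1.npz
```

```text
bed 7736 10.4 ((438.4624938964844, -160.40829467773438), (84.38108825683594, 205.85269165039062), 2.7473058700561523)
left edge yaw 0.04751523034109475
post 53 mean [ 437.8 -127.6   60.1] med [ 438.6 -125.6   60.3] rect [array([ 436.92, -129.05]), array([13.3 , 13.34]), np.float64(79.2)]
block 1773 mean [ 437.1 -204.2   70.8] med [ 437.1 -204.1   70.5] rect [array([ 437.32, -205.32]), array([49.55, 36.57]), np.float64(2.13)]
stripe 350 mean [ 436.6 -187.2   70. ] med [ 435.5 -191.7   70.7] rect [array([ 435.67, -161.88]), array([43.93, 68.28]), np.float64(2.59)]
sensor 1612 mean [ 534.8 -192.9   58.9] med [ 534.6 -192.6   59.4] rect [array([ 535.94, -194.25]), array([36.26, 49.32]), np.float64(2.69)]
steel30 1866 mean [ 440.7 -184.8   30. ] med [ 440.3 -175.8   30.3] rect [array([ 439.66, -182.26]), array([ 63.31, 128.45]), np.float64(2.63)]
```

```bash
python3 steer.py '{"dx": [8, 16, 21.4, 21.4, 21.4], "dy": [3, 4.5, 4.5, 4.5, 4.5], "dz": [41, 82, 120, 150, 160], "rz": [0.017, 0.017, 0.017, 0.017, 0.017], "finger_gap": [1, 1, 1, 1, 1]}'
python3 steer.py '{"dx": [0, 0, 0, 0], "dy": [0, 0, 0, 0], "dz": [20, 34, 34, 34], "rz": [0, 0, 0, 0], "finger_gap": [1, 1, 1, 0.5]}'
python3 steer.py '{"dx": [0, 0, 0, 0, 0], "dy": [0, 0, 0, 0, 0], "dz": [0, 0, 0, 0, 0], "rz": [0, 0, 0, 0, 0], "finger_gap": [0, 0, 0, 0, 0]}'
python3 -c "
from h import *
delta([437,-129.3,36],1.618)"
```

```text
t: 2.9
eef_pos: [435.4, -128.2, 66.3]
tcp_rot: [-3.137, -0.002, 1.619]
ft_force: [-0.2, -1.4, -0.0]
opening: 1.0
grip_force: 0.0
t: 3.23
eef_pos: [437.0, -129.2, 35.6]
tcp_rot: [-3.14, -0.001, 1.617]
ft_force: [-0.0, 0.4, -0.1]
opening: 0.97
grip_force: 0.0
t: 3.65
eef_pos: [437.3, -129.4, 36.3]
tcp_rot: [3.141, 0.0, 1.616]
ft_force: [-0.1, 0.2, 0.5]
opening: 0.634
grip_force: 0.0
t 3.65 pos [ 437.3 -129.4   36.3] rot [3.1408e+00 3.0000e-04 1.6159e+00] F [-0.1  0.2  0.5] op 0.634 J6 -0.48
delta [ 0.1 -0.3  0.3] turn -0.002
```

```bash
python3 steer.py '{"dx": [0, 0, 0, 0, 0], "dy": [0, 0, 0, 0, 0], "dz": [0, 0, 0, 0, 0], "rz": [0, 0, 0, 0, 0], "finger_gap": [0, 0, 0, 0, 0]}' >/dev/null
python3 steer.py '{"dx": [0, 0, 0, 0, 0], "dy": [0, 0, 0, 0, 0], "dz": [0, 0, 0, 0, 0], "rz": [0, 0, 0, 0, 0], "finger_gap": [0, 0, 0, 0, 0]}'
python3 steer.py '{"dx": [8, 16, 24, 31, 35], "dy": [0, 0, 0, 0, 0], "dz": [0, 0, 0, 0, 0], "rz": [0, 0, 0, 0, 0], "finger_gap": [0, 0, 0, 0, 0]}'
python3 steer.py '{"dx": [0, 0], "dy": [0, 0], "dz": [0, 0], "rz": [0, 0], "finger_gap": [0, 0]}'
```

```text
t: 4.48
eef_pos: [437.2, -129.3, 35.8]
tcp_rot: [3.142, -0.0, 1.616]
ft_force: [-0.1, -0.4, -0.1]
opening: 0.009
grip_force: 0.0
t: 4.9
eef_pos: [435.4, -93.1, 35.9]
tcp_rot: [-3.141, -0.0, 1.617]
ft_force: [-0.2, 0.1, -0.3]
opening: 0.009
grip_force: 0.0
t: 5.07
eef_pos: [435.7, -94.0, 35.9]
tcp_rot: [3.141, -0.0, 1.617]
ft_force: [-0.0, -0.8, -0.8]
opening: 0.005
grip_force: 0.0
```

Run:
```python
from h import *
i,p,d=cam("wrist"); W=world(i,d); np.savez("w2.npz",p=p,W=W)
i2,p2,d2=cam("side"); q=cv2.resize(p2[190:290,290:400],None,fx=3,fy=3)
c=np.zeros((480,640+330,3),np.uint8);c[:,:640]=p;c[:300,640:]=q;c=cv2.resize(c,(800,396));cv2.imwrite("pics/w2.png",c[:,:,::-1])
```

```text
(no output)
```

View pics/w2.png

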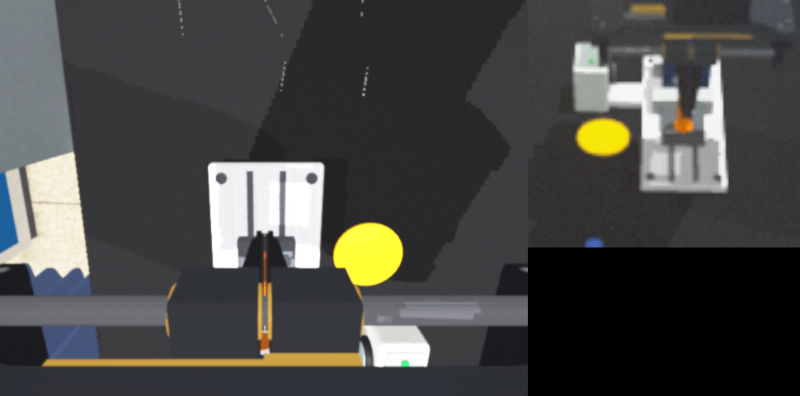

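Run:
```python
from h import *
for n in("scene","side"):
    i,p,d=cam(n);W=world(i,d);hsv=cv2.cvtColor(p,cv2.COLOR_RGB2HSV);H,S,V=[hsv[...,k].astype(int) for k in range(3)]
    m=(H>3)&(H<18)&(S>150)&(V>100)&(abs(W[...,0]-437)<40)&(abs(W[...,1]+110)<60)&(W[...,2]>15)&(W[...,2]<75)
    Q=W[m];print(n,len(Q));print(Q[np.argsort(Q[:,2])][::3].round(0).astype(int).tolist())
    m=(abs(W[...,0]-437)<30)&(W[...,1]>-190)&(W[...,1]<-60)&(W[...,2]>24)&(W[...,2]<32);Q=W[m];print("jaw",np.percentile(Q,[2,50,98],axis=0).round(0).tolist())
```

```text
scene 63
[[435, -123, 19], [441, -137, 23], [439, -120, 24], [443, -124, 25], [445, -128, 26], [446, -131, 27], [441, -121, 28], [444, -123, 30], [440, -125, 31], [435, -125, 33], [438, -125, 34], [444, -124, 41], [438, -125, 41], [443, -125, 44], [438, -124, 47], [440, -127, 48], [440, -126, 53], [433, -125, 55], [435, -127, 57], [441, -124, 59], [443, -126, 61]]
jaw [[418.0, -187.0, 24.0], [443.0, -168.0, 29.0], [466.0, -118.0, 32.0]]
side 39
[[432, -144, 22], [430, -130, 24], [434, -124, 26], [435, -127, 26], [432, -130, 27], [437, -123, 29], [442, -118, 30], [442, -124, 32], [440, -121, 34], [445, -124, 35], [437, -121, 37], [440, -123, 40], [442, -122, 43]]
jaw [[410.0, -189.0, 24.0], [442.0, -159.0, 27.0], [466.0, -112.0, 32.0]]
```

Run:
```python
from h import *
for n in("scene","side"):
    i,p,d=cam(n);W=world(i,d)
    m=(abs(W[...,0]-436)<25)&(W[...,1]>-112)&(W[...,1]<-72)&(W[...,2]>15)&(W[...,2]<160)
    v,u=np.where(m);Q=W[m];o=np.argsort(Q[:,2]);print(n,len(Q));print(np.c_[Q,u,v][o][:60:3].round(0).astype(int).tolist())
    c=cv2.resize(p[180:300,280:420] if n=="side" else p[150:270,260:400],None,fx=4,fy=4,interpolation=cv2.INTER_CUBIC);cv2.imwrite(f"pics/c_{n}.png",c[:,:,::-1])
a=cv2.imread("pics/c_scene.png");b=cv2.imread("pics/c_side.png");cv2.imwrite("pics/c3.png",cv2.resize(np.hstack([a,b]),(800,343)))
```

```text
scene 157
[[433, -112, 15, 331, 224], [447, -111, 17, 326, 225], [431, -111, 19, 332, 223], [445, -111, 20, 327, 224], [456, -111, 24, 323, 224], [432, -85, 74, 336, 216], [438, -90, 75, 333, 215], [437, -85, 76, 334, 216], [435, -85, 78, 335, 215], [433, -83, 84, 336, 214], [438, -83, 85, 334, 214], [441, -97, 86, 331, 210], [437, -80, 88, 335, 214], [432, -86, 88, 336, 212], [436, -84, 91, 335, 212], [441, -84, 93, 333, 212], [433, -84, 93, 336, 211], [439, -82, 94, 334, 212], [442, -97, 94, 331, 208], [430, -84, 96, 337, 210]]
side 196
[[454, -110, 16, 346, 248], [439, -111, 17, 352, 248], [426, -110, 18, 357, 248], [446, -112, 19, 349, 247], [459, -110, 20, 344, 247], [439, -111, 20, 352, 247], [454, -111, 22, 346, 246], [451, -111, 23, 347, 246], [427, -112, 24, 357, 246], [442, -112, 26, 351, 245], [437, -85, 75, 353, 237], [440, -82, 80, 352, 236], [440, -85, 81, 352, 235], [435, -83, 83, 354, 235], [431, -84, 86, 356, 234], [433, -82, 87, 355, 234], [431, -84, 89, 356, 233], [433, -82, 90, 355, 233], [443, -82, 92, 351, 232], [438, -85, 94, 353, 231]]
```

View pics/c3.png

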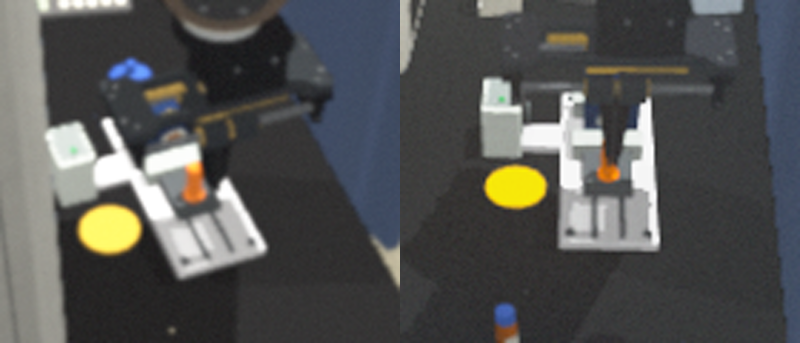

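The fingertips read z≈75 in both fixed cameras while the reported TCP is at z=36. The post is also still visible below them. I'll check this against the wrist depth, with the fingers open and shut.

Run:
```python
from h import *
for f,t in(("w1.npz",(433.9,-150.9,229.7)),("w2.npz",(435.7,-94,35.9))):
    W=np.load(f)["W"]; D=W-np.array(t)
    for w in range(-1,100,10):
        pass
    m=(abs(D[...,1])<14)&(D[...,2]>-30)&(D[...,2]<110)&(abs(D[...,0])<62)
    Q=D[m]; v,u=np.where(m); o=np.argsort(Q[:,2]); print(f,len(Q)); print(np.c_[Q,u,v][o][:400:25].round(0).astype(int).tolist())
```

```text
w1.npz 7093
[[46, 9, 37, 423, 290], [47, -5, 39, 421, 319], [-49, 8, 39, 217, 282], [47, -1, 39, 422, 312], [46, 13, 40, 424, 285], [46, 6, 40, 423, 299], [-48, -10, 40, 219, 318], [-48, -6, 41, 219, 310], [46, 1, 41, 423, 309], [47, -2, 42, 423, 316], [46, 14, 42, 426, 285], [46, 9, 43, 425, 294], [-48, -9, 43, 217, 319], [46, 9, 43, 426, 296], [-52, 9, 44, 208, 284], [-51, 8, 44, 211, 286]]
w2.npz 7731
[[-42, 11, -28, 255, 236], [-32, -2, -27, 272, 256], [19, 5, -27, 354, 250], [-38, -11, -27, 262, 269], [-14, 10, -27, 301, 240], [-42, 12, -27, 255, 235], [-17, -11, -27, 295, 271], [-41, -1, -27, 257, 255], [5, -12, -27, 329, 274], [41, -13, -27, 386, 278], [41, 3, -27, 389, 254], [-18, -13, -27, 293, 274], [21, -4, -27, 355, 264], [-11, 13, -26, 306, 235], [-41, -10, -26, 257, 269], [-38, -2, -26, 261, 257]]
```

The wrist depth confirms it, open and shut: the real fingertips are about 38 mm above the reported TCP, so real tip z = reported z + 38. The jaw has not moved yet. I'll go back over the post, open, and descend 38 mm further while watching the force.

```bash
python3 steer.py '{"dx": [-20, -36, -36, -36, -36], "dy": [0, 0, 0, 0, 0], "dz": [0, 0, 0, 0, 0], "rz": [0, 0, 0, 0, 0], "finger_gap": [0.5, 0.5, 0.5, 0.5, 0.5]}'
python3 steer.py '{"dx": [0, 0, 0, 0, 0], "dy": [0, 0, 0, 0, 0], "dz": [0, 8, 16, 20, 20], "rz": [0, 0, 0, 0, 0], "finger_gap": [0.5, 0.5, 0.5, 0.5, 0.5]}'
python3 steer.py '{"dx": [0, 0, 0, 0, 0], "dy": [0, 0, 0, 0, 0], "dz": [7, 13, 17, 17, 17], "rz": [0, 0, 0, 0, 0], "finger_gap": [0.5, 0.5, 0.5, 0.3, 0]}'
python3 steer.py '{"dx": [0, 0, 0, 0, 0], "dy": [0, 0, 0, 0, 0], "dz": [0, 0, 0, 0, 0], "rz": [0, 0, 0, 0, 0], "finger_gap": [0, 0, 0, 0, 0]}'
```

```text
t: 5.78
eef_pos: [436.9, -130.0, 35.7]
tcp_rot: [-3.141, -0.0, 1.615]
ft_force: [0.1, -0.1, -0.7]
opening: 0.296
grip_force: 0.0
t: 6.2
eef_pos: [436.6, -129.9, 14.6]
tcp_rot: [-3.14, -0.001, 1.616]
ft_force: [-0.8, -0.5, -0.1]
opening: 0.499
grip_force: 0.0
t: 6.62
eef_pos: [437.1, -130.3, -1.4]
tcp_rot: [-3.141, -0.0, 1.616]
ft_force: [0.3, -1.1, 0.5]
opening: 0.409
grip_force: 0.0
t: 7.03
eef_pos: [438.6, -130.7, -0.9]
tcp_rot: [3.139, 0.001, 1.616]
ft_force: [5.7, 0.4, -2.5]
opening: 0.133
grip_force: 30.0
```

```bash
python3 steer.py '{"dx": [5, 12, 20, 27, 32], "dy": [0, 0, 0, 0, 0], "dz": [0, 0, 0, 0, 0], "rz": [0, 0, 0, 0, 0], "finger_gap": [0, 0, 0, 0, 0]}'
python3 steer.py '{"dx": [3, 3, 3], "dy": [0, 0, 0], "dz": [0, 0, 0], "rz": [0, 0, 0], "finger_gap": [0, 0, 0]}'
python3 steer.py '{"dx": [0, 0, 0, 0, 0], "dy": [0, 0, 0, 0, 0], "dz": [0, 0, 0, 0, 0], "rz": [0, 0, 0, 0, 0], "finger_gap": [1, 1, 1, 1, 1]}'
```

```text
t: 7.45
eef_pos: [437.1, -98.5, -0.9]
tcp_rot: [3.139, 0.001, 1.616]
ft_force: [4.0, -4.2, -3.4]
opening: 0.133
grip_force: 30.0
t: 7.7
eef_pos: [436.9, -95.3, -0.9]
tcp_rot: [3.139, 0.001, 1.616]
ft_force: [6.1, 3.9, -3.7]
opening: 0.129
grip_force: 30.0
t: 8.12
eef_pos: [435.5, -95.3, -1.1]
tcp_rot: [-3.141, -0.0, 1.616]
ft_force: [-0.2, 0.1, -0.1]
opening: 0.424
grip_force: 0.0
```

```bash
python3 steer.py '{"dx": [0, 0, 0, 0], "dy": [0, 0, 0, 0], "dz": [-20, -50, -70, -70], "rz": [0, 0, 0, 0], "finger_gap": [1, 1, 1, 1]}'
python3 steer.py '{"dx": [-36, -72, -109, -109, -109], "dy": [-1, -2, -3, -3, -3], "dz": [0, 0, 0, 0, 0], "rz": [0, 0, 0, 0, 0], "finger_gap": [1, 1, 1, 1, 1]}'
python3 - <<'E'
from h import *
delta([437.5,-205,-2],1.618)
i,p,d=cam("scene");W=world(i,d)
m=(abs(W[...,0]-437)<60)&(W[...,1]>-260)&(W[...,1]<-50)&(W[...,2]>24)&(W[...,2]<34)
Q=W[m];print("z30",np.percentile(Q,[2,50,98],axis=0).round(0).tolist())
hsv=cv2.cvtColor(p,cv2.COLOR_RGB2HSV);H,S,V=[hsv[...,k].astype(int) for k in range(3)]
m=(H>3)&(H<18)&(S>150)&(V>100)&(abs(W[...,0]-437)<40)&(abs(W[...,1]+100)<60)&(W[...,2]>52)&(W[...,2]<68);print(W[m].mean(0))
E
```

```text
t: 8.45
eef_pos: [437.0, -95.9, 71.9]
tcp_rot: [3.137, 0.002, 1.616]
ft_force: [0.7, 0.1, -0.1]
opening: 0.706
grip_force: 0.0
t: 8.87
eef_pos: [437.0, -205.7, 68.0]
tcp_rot: [-3.141, -0.001, 1.613]
ft_force: [-1.4, -0.3, 0.3]
opening: 0.993
grip_force: 0.0
t 8.87 pos [ 437.  -205.7   68. ] rot [-3.1409e+00 -6.0000e-04  1.6127e+00] F [-1.4 -0.3  0.3] op 0.993 J6 -0.62
delta [ 0.6  0.6 70. ] turn -0.005
z30 [[408.0, -240.0, 24.0], [443.0, -139.0, 29.0], [472.0, -87.0, 33.0]]
[436.34081455 -91.44811278  58.44742726]
```

```bash
python3 steer.py '{"dx": [0, 0, 0, 0, 0], "dy": [0, 0, 0, 0, 0], "dz": [25, 50, 65, 70, 70], "rz": [0, 0, 0, 0, 0], "finger_gap": [1, 1, 1, 1, 0]}'
python3 steer.py '{"dx": [0, 0, 0, 0, 0], "dy": [0, 0, 0, 0, 0], "dz": [0, 0, 0, 0, 0], "rz": [0, 0, 0, 0, 0], "finger_gap": [0, 0, 0, 0, 0]}'
python3 steer.py '{"dx": [0, 0, 0], "dy": [0, 0, 0], "dz": [0, 0, 0], "rz": [0, 0, 0], "finger_gap": [0, 0, 0]}'
```

```text
t: 9.33
eef_pos: [436.9, -203.0, -2.2]
tcp_rot: [-3.139, -0.002, 1.617]
ft_force: [-0.2, 0.5, 0.3]
opening: 0.97
grip_force: 0.0
t: 9.75
eef_pos: [437.8, -204.5, -0.6]
tcp_rot: [3.141, 0.0, 1.616]
ft_force: [0.2, -0.6, 0.0]
opening: 0.639
grip_force: 0.0
t: 10.0
eef_pos: [437.8, -204.5, -0.9]
tcp_rot: [3.141, 0.0, 1.616]
ft_force: [1.4, 1.0, 5.5]
opening: 0.527
grip_force: 30.0
```

```bash
python3 steer.py '{"dx": [0, 0, 3, 7, 7], "dy": [0, 0, 1, 3, 3], "dz": [-8, -20, -30, -36, -36], "rz": [0, 0, 0, 0, 0], "finger_gap": [0, 0, 0, 0, 0]}'
python3 steer.py '{"dx": [0, 0, 0, 0, 0], "dy": [0, 0, 0, 0, 0], "dz": [0, 0, 0, 0, 0], "rz": [0.06, 0.18, 0.3, 0.42, 0.54], "finger_gap": [0, 0, 0, 0, 0]}'
python3 steer.py '{"dx": [0, 0, 0, 0, 0], "dy": [0, 0, 0, 0, 0], "dz": [0, 0, 0, 0, 0], "rz": [0.12, 0.24, 0.36, 0.48, 0.6], "finger_gap": [0, 0, 0, 0, 0]}'
python3 steer.py '{"dx": [0, 0, 0, 0, 0], "dy": [0, 0, 0, 0, 0], "dz": [0, 0, 0, 0, 0], "rz": [0.12, 0.24, 0.36, 0.43, 0.43], "finger_gap": [0, 0, 0, 0, 0]}'
python3 steer.py '{"dx": [0, 0], "dy": [0, 0], "dz": [0, 0], "rz": [0, 0], "finger_gap": [0, 0]}'
python3 - <<'E'
from h import *
delta([440.4,-197.4,-1],0.047)
i,p,d=cam("wrist"); cv2.imwrite("pics/w4.png",p[:,:,::-1]); np.savez("w4.npz",p=p,W=world(i,d))
E
```

```text
t: 10.42
eef_pos: [440.8, -196.8, 36.1]
tcp_rot: [3.14, 0.001, 1.616]
ft_force: [-0.4, -1.0, -3.0]
opening: 0.523
grip_force: 30.0
t: 10.83
eef_pos: [440.0, -197.0, 34.5]
tcp_rot: [-3.141, -0.0, 1.07]
ft_force: [0.3, 0.6, -3.2]
opening: 0.523
grip_force: 30.0
t: 11.25
eef_pos: [440.1, -197.0, 34.5]
tcp_rot: [-3.141, 0.0, 0.47]
ft_force: [0.5, -0.3, -2.9]
opening: 0.525
grip_force: 30.0
t: 11.67
eef_pos: [440.1, -197.0, 34.5]
tcp_rot: [-3.141, 0.0, 0.043]
ft_force: [-0.5, -0.2, -2.8]
opening: 0.524
grip_force: 30.0
t: 11.83
eef_pos: [440.1, -197.1, 34.7]
tcp_rot: [-3.141, 0.0, 0.049]
ft_force: [-0.1, -0.5, -3.4]
opening: 0.522
grip_force: 30.0
t 11.83 pos [ 440.1 -197.1   34.7] rot [-3.1413e+00  2.0000e-04  4.8500e-02] F [-0.1 -0.5 -3.4] op 0.522 J6 0.96
delta [ 0.3  0.3 35.7] turn 0.002
```

View pics/w4.png

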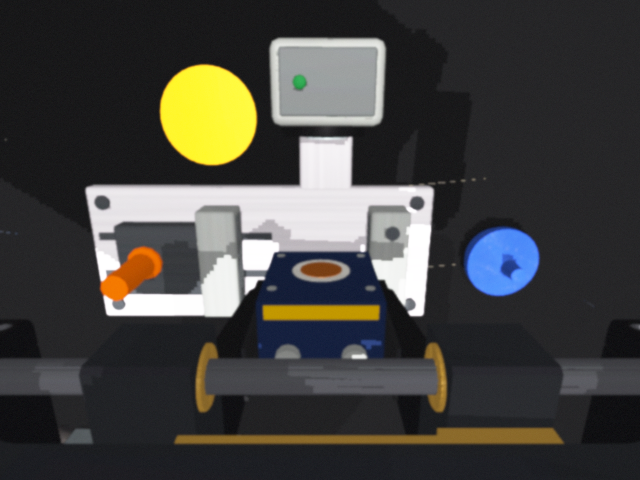

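The block is held with its window (322,270) facing the sensor head (328,80). The slide jaw is at (218,260) and the fixed jaw at (388,235). I'll check the holder's y against the fixed jaw from here.

Run:
```python
from h import *
z=np.load("w4.npz");W=z["W"]; f=0.047
O=np.array([440.3,-199.4]); D=W[...,:2]-O; lx=D[...,0]*np.cos(f)+D[...,1]*np.sin(f); ly=-D[...,0]*np.sin(f)+D[...,1]*np.cos(f); Z=W[...,2]
def st(n,m): print(n,m.sum(),"lx",np.percentile(lx[m],[1,50,99]).round(1),"ly",np.percentile(ly[m],[1,50,99]).round(1),"z",np.median(Z[m]).round(1))
a=(abs(Z-30)<3)&(abs(lx)<45)
u=np.mgrid[:480,:640][1];v=np.mgrid[:480,:640][0]
st("fixed",a&(u>365)&(u<415)&(v<262)); st("slide",a&(u>190)&(u<245)&(v<310))
st("bed",(abs(Z-10)<3)&(v<320)&(abs(lx)<60))
st("sensor",(abs(Z-60)<3)&(v<130)&(u>265)&(u<390)&(lx>60))
st("blocktop",(Z>92)&(v>290)&(v<345)&(u>255)&(u<390)&(Z<115))
```

```text
fixed 2004 lx [ 3.9 19.  32.5] ly [-46.4 -35.6 -25. ] z 30.5
slide 3857 lx [-25.9   5.3  32.5] ly [50.5 61.  71.9] z 30.4
bed 21478 lx [-39.1  25.2  57.7] ly [-87.   28.7 140. ] z 10.4
sensor 8694 lx [ 80.4  96.9 112.8] ly [-23.1  -0.   23.1] z 59.6
blocktop 7139 lx [-2.6  9.1 16.3] ly [-23.2   2.1  27.2] z 105.9
```

```bash
python3 steer.py '{"dx": [0, 0, 0, 0, 0], "dy": [0, 0, 0, 0, 0], "dz": [10, 20, 28, 31, 33], "rz": [0, 0, 0, 0, 0], "finger_gap": [0, 0, 0, 0, 0]}'
python3 steer.py '{"dx": [0, 0, 0, 0], "dy": [0, 0, 0, 0], "dz": [1, 2, 2.5, 2.5], "rz": [0, 0, 0, 0], "finger_gap": [0, 0, 0, 0]}'
```

```text
t: 12.3
eef_pos: [440.1, -197.1, 1.3]
tcp_rot: [-3.141, 0.001, 0.046]
ft_force: [-0.5, -0.5, -2.6]
opening: 0.523
grip_force: 30.0
t: 12.63
eef_pos: [440.3, -197.3, -0.5]
tcp_rot: [3.141, -0.0, 0.046]
ft_force: [-0.4, 0.4, -2.2]
opening: 0.524
grip_force: 30.0
```

```bash
python3 steer.py '{"dx": [0, 0, 0], "dy": [0, 0, 0], "dz": [0.4, 0.8, 0.8], "rz": [0, 0, 0], "finger_gap": [0, 0, 0]}'
python3 steer.py '{"dx": [0, 0, 0, 0], "dy": [0, 0, 0, 0], "dz": [0, 0, 0, 0], "rz": [0, 0, 0, 0], "finger_gap": [0.65, 0.75, 0.75, 0.75]}'
```

```text
t: 12.88
eef_pos: [440.4, -197.3, -0.9]
tcp_rot: [3.141, -0.001, 0.046]
ft_force: [-1.3, 0.8, 5.8]
opening: 0.526
grip_force: 30.0
t: 13.22
eef_pos: [440.3, -197.3, -1.4]
tcp_rot: [3.142, -0.0, 0.046]
ft_force: [1.1, 0.2, -0.1]
opening: 0.729
grip_force: 0.0
```

```bash
python3 steer.py '{"dx": [0, 0, 0, 0, 0], "dy": [0, 0, 0, -20, -55], "dz": [-15, -45, -72, -72, -72], "rz": [0, 0, 0, 0, 0], "finger_gap": [0.75, 0.75, 0.6, 0.5, 0.45]}'
python3 steer.py '{"dx": [0, 0, 0, 0], "dy": [-30, -47, -47, -47], "dz": [0, 0, 0, 0], "rz": [0, 0, 0, 0], "finger_gap": [0.45, 0.45, 0.45, 0.45]}'
python3 - <<'E'
from h import *
delta([436,-95.3,-1],0.047)
i,p,d=cam("wrist"); W=world(i,d); f=0.047
O=np.array([440.3,-199.4]); D=W[...,:2]-O; lx=D[...,0]*np.cos(f)+D[...,1]*np.sin(f); ly=-D[...,0]*np.sin(f)+D[...,1]*np.cos(f); Z=W[...,2]
def st(n,m): print(n,m.sum(),"lx",np.percentile(lx[m],[1,50,99]).round(1),"ly",np.percentile(ly[m],[1,50,99]).round(1),"z",np.median(Z[m]).round(1))
st("block",(abs(Z-70)<3)&(abs(lx)<32)&(abs(ly)<35))
st("post",(abs(Z-59)<4)&(abs(lx)<20)&(abs(ly-104)<15))
st("slide",(abs(Z-30)<3)&(abs(lx)<35)&(ly>40)&(ly<80))
cv2.imwrite("pics/w5.png",p[:,:,::-1])
E
```

```text
t: 13.63
eef_pos: [439.1, -144.1, 71.9]
tcp_rot: [3.139, -0.004, 0.043]
ft_force: [1.0, 0.9, -0.7]
opening: 0.594
grip_force: 0.0
t: 13.97
eef_pos: [435.8, -95.0, 70.7]
tcp_rot: [3.141, -0.0, 0.048]
ft_force: [-0.4, -1.1, -0.5]
opening: 0.453
grip_force: 0.0
t 13.97 pos [435.8 -95.   70.7] rot [ 3.1415e+00 -4.0000e-04  4.7700e-02] F [-0.4 -1.1 -0.5] op 0.453 J6 1.16
delta [ 0.2  0.3 71.7] turn 0.001
block 4913 lx [-19.3   1.1  16. ] ly [-21.4   3.5  27.6] z 70.6
post 468 lx [-5.4  1.7  7.5] ly [ 99.  105.7 112.1] z 60.8
slide 2971 lx [-29.6   4.3  32.4] ly [51.  61.4 72.5] z 30.5
```

View pics/w5.png

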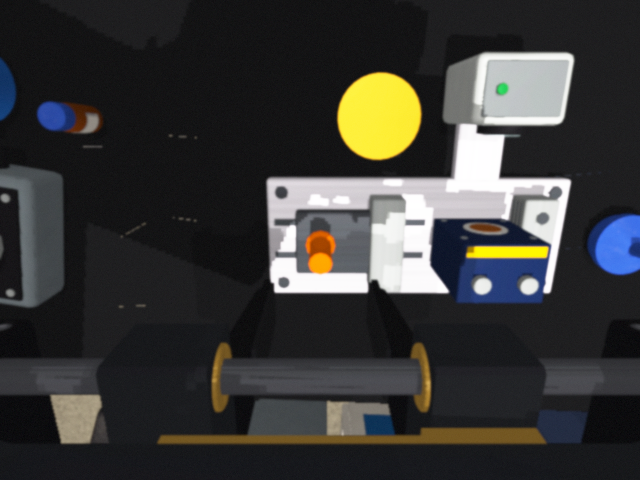

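The block stands squared with its window toward the head, and the post is at (319,258) with its top centre at about y 105 in the holder frame. Next I'll go down, grip the post and slide the jaw up.

```bash
python3 steer.py '{"dx": [0, 0, 0, 0, 0], "dy": [-1, -1, -1, -1, -1], "dz": [30, 55, 68, 71.5, 71.5], "rz": [0, 0, 0, 0, 0], "finger_gap": [0.45, 0.45, 0.45, 0.45, 0]}'
python3 steer.py '{"dx": [0, 0, 0, 0, 0], "dy": [0, 0, 0, 0, 0], "dz": [0, 0, 0, 0, 0], "rz": [0, 0, 0, 0, 0], "finger_gap": [0, 0, 0, 0, 0]}'
python3 steer.py '{"dx": [0, 0, 0, 0, 0], "dy": [0, 5, 10, 15, 20], "dz": [0, 0, 0, 0, 0], "rz": [0, 0, 0, 0, 0], "finger_gap": [0, 0, 0, 0, 0]}'
python3 steer.py '{"dx": [0, 0], "dy": [0, 0], "dz": [0, 0], "rz": [0, 0], "finger_gap": [0, 0]}'
python3 steer.py '{"dx": [0, 0, 0, 0], "dy": [1, 2, 3, 3], "dz": [0, 0, 0, 0], "rz": [0, 0, 0, 0], "finger_gap": [0, 0, 0, 0]}'
```

```text
t: 14.43
eef_pos: [435.3, -95.2, -1.7]
tcp_rot: [-3.141, 0.002, 0.045]
ft_force: [0.7, 0.1, -0.5]
opening: 0.419
grip_force: 0.0
t: 14.85
eef_pos: [435.9, -94.5, -0.4]
tcp_rot: [3.141, -0.001, 0.046]
ft_force: [-0.0, 0.0, 5.7]
opening: 0.131
grip_force: 30.0
t: 15.27
eef_pos: [436.8, -114.3, -0.4]
tcp_rot: [3.141, -0.001, 0.046]
ft_force: [0.6, 3.5, 8.6]
opening: 0.133
grip_force: 30.0
t: 15.43
eef_pos: [436.9, -114.9, -0.4]
tcp_rot: [3.141, -0.001, 0.046]
ft_force: [-0.9, -3.5, 6.5]
opening: 0.131
grip_force: 30.0
t: 15.77
eef_pos: [436.9, -117.4, -0.4]
tcp_rot: [3.141, -0.001, 0.046]
ft_force: [0.2, 1.4, 6.7]
opening: 0.132
grip_force: 30.0
```

```bash
for k in 1 2; do :; done
python3 steer.py '{"dx": [0, 0, 0], "dy": [0.5, 1, 1], "dz": [0, 0, 0], "rz": [0, 0, 0], "finger_gap": [0, 0, 0]}' | sed -n '2p;4p'
python3 steer.py '{"dx": [0, 0, 0], "dy": [0.5, 1, 1], "dz": [0, 0, 0], "rz": [0, 0, 0], "finger_gap": [0, 0, 0]}'| sed -n '2p;4p'
python3 steer.py '{"dx": [0, 0, 0], "dy": [0.5, 1, 1], "dz": [0, 0, 0], "rz": [0, 0, 0], "finger_gap": [0, 0, 0]}'| sed -n '2p;4p'
python3 steer.py '{"dx": [0, 0, 0], "dy": [0.3, 0.6, 0.6], "dz": [0, 0, 0], "rz": [0, 0, 0], "finger_gap": [0, 0, 0]}'| sed -n '2p;4p'
```

```text
eef_pos: [436.9, -118.1, -0.4]
ft_force: [0.6, 4.1, 8.1]
eef_pos: [437.0, -119.1, -0.4]
ft_force: [0.2, 4.3, 6.8]
eef_pos: [437.0, -119.8, -0.4]
ft_force: [1.0, 7.7, 7.8]
eef_pos: [436.9, -119.9, -0.4]
ft_force: [3.8, 13.3, 9.4]
```

```bash
python3 steer.py '{"dx": [0, 0, 0, 0], "dy": [0.4, 0.8, 0.8, 0.8], "dz": [0, 0, 0, 0], "rz": [0, 0, 0, 0], "finger_gap": [0, 0, 0, 0]}'| sed -n '2p;4p'
python3 steer.py '{"dx": [0, 0, 0, 0, 0], "dy": [0, 0, 0, 0, 0], "dz": [0, 0, 0, 0, 0], "rz": [0, 0, 0, 0, 0], "finger_gap": [0.4, 0.4, 0.4, 0.4, 0.4]}'| sed -n '2p;4p'
python3 steer.py '{"dx": [0, 0, 0, 0, 0], "dy": [0, 0, 0, -40, -80], "dz": [-20, -50, -80, -100, -100], "rz": [0, 0, 0, 0, 0], "finger_gap": [0.4, 0.4, 0.4, 0.4, 0.2]}'
python3 steer.py '{"dx": [0, 0, 0, 0], "dy": [-10, -10, -10, -10], "dz": [0, 0, 0, 0], "rz": [0, 0, 0, 0], "finger_gap": [0, 0, 0, 0]}'
python3 - <<'E'
from h import *
delta([434,128,100],0.047)
i,p,d=cam("wrist"); W=world(i,d); f=0.047
O=np.array([440.3,-199.4]); D=W[...,:2]-O; lx=D[...,0]*np.cos(f)+D[...,1]*np.sin(f); ly=-D[...,0]*np.sin(f)+D[...,1]*np.cos(f); Z=W[...,2]
def st(n,m):
    if m.sum(): print(n,m.sum(),"lx",np.percentile(lx[m],[1,50,99]).round(1),"ly",np.percentile(ly[m],[1,50,99]).round(1),"z",np.median(Z[m]).round(1))
st("block",(abs(Z-70)<3)&(abs(lx)<32)&(abs(ly)<35))
st("post",(abs(Z-59)<4)&(abs(lx)<20)&(abs(ly-80)<15))
st("slide",(abs(Z-30)<3)&(abs(lx)<35)&(ly>15)&(ly<60))
m=(abs(Z-70)<3)&(abs(lx)<32)&(abs(ly)<35);print(cv2.minAreaRect(np.c_[lx,ly][:0].astype(np.float32)) if 0 else cv2.minAreaRect(np.c_[lx[m],ly[m]].astype(np.float32)))
m=(abs(Z-79)<4)&(W[...,1]>80)&(W[...,1]<170)&(W[...,0]<470);print("cap",m.sum(),W[m].mean(0) if m.sum() else 0)
cv2.imwrite("pics/w6.png",p[:,:,::-1])
E
```

```text
eef_pos: [436.9, -119.9, -0.4]
ft_force: [6.1, 22.3, 10.3]
eef_pos: [436.7, -121.9, -1.0]
ft_force: [0.1, 0.1, 0.3]
t: 17.93
eef_pos: [434.8, -44.0, 102.0]
tcp_rot: [3.14, -0.005, 0.041]
ft_force: [0.9, -0.5, -0.0]
opening: 0.371
grip_force: 0.0
t: 18.27
eef_pos: [432.8, -33.7, 98.7]
tcp_rot: [-3.142, 0.0, 0.046]
ft_force: [-1.0, -0.8, -0.3]
opening: 0.107
grip_force: 0.0
t 18.27 pos [432.8 -33.7  98.7] rot [-3.1415e+00  3.0000e-04  4.5600e-02] F [-1.  -0.8 -0.3] op 0.107 J6 1.3
delta [   8.5 -161.4   -1.3] turn -0.001
block 4032 lx [-19.5   1.   16. ] ly [-23.9   1.6  25.4] z 70.6
post 395 lx [-5.6  1.5  7.4] ly [74.1 81.1 87. ] z 60.7
slide 2838 lx [-30.3   2.5  32.2] ly [24.3 36.7 47.4] z 30.5
((-1.8204326629638672, 0.6001663208007812), (36.478294372558594, 51.04334259033203), 0.33588457107543945)
cap 3189 [434.18470348 123.02042775  78.88445419]
```

View pics/w6.png

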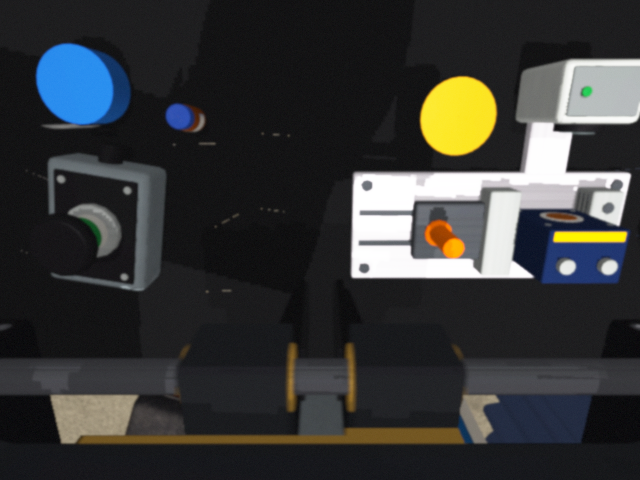

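The block is centred and square: centre (−1.8, 0.6) mm in the holder frame, 0.3°. The slide jaw face is at y≈24.5, so it is snug. The button cap is at (68,245), about world (433.5, 127). I'll go over it with the fingers shut and feel for contact.

```bash
python3 steer.py '{"dx": [2, 4, 6, 8, 8], "dy": [-40, -80, -120, -160, -160], "dz": [0, 0, 0, 0, 0], "rz": [0, 0, 0, 0, 0], "finger_gap": [0, 0, 0, 0, 0]}'
python3 steer.py '{"dx": [0, 0, 0, 0, 0], "dy": [0, 0, 0, 0, 0], "dz": [15, 30, 43, 48, 48], "rz": [0, 0, 0, 0, 0], "finger_gap": [0, 0, 0, 0, 0]}'
python3 - <<'E'
from h import *
i,p,d=cam("scene");W=world(i,d)
m=(abs(W[...,0]-434)<30)&(abs(W[...,1]-127)<35)&(W[...,2]>72)&(W[...,2]<84)
print(m.sum(),np.percentile(W[m],[2,50,98],axis=0).round(1))
E
python3 steer.py '{"dx": [0, 0, 0, 0, 0], "dy": [0, 0, 0, 0, 0], "dz": [1, 2, 3, 4, 4], "rz": [0, 0, 0, 0, 0], "finger_gap": [0, 0, 0, 0, 0]}'
python3 steer.py '{"dx": [0, 0, 0, 0, 0], "dy": [0, 0, 0, 0, 0], "dz": [1, 2, 3, 4, 4], "rz": [0, 0, 0, 0, 0], "finger_gap": [0, 0, 0, 0, 0]}'
```

```text
t: 18.73
eef_pos: [433.5, 131.3, 98.7]
tcp_rot: [-3.141, -0.0, 0.049]
ft_force: [-0.9, -0.6, -0.2]
opening: 0.006
grip_force: 0.0
t: 19.15
eef_pos: [433.1, 126.3, 49.9]
tcp_rot: [3.141, 0.003, 0.044]
ft_force: [0.8, 0.0, 0.5]
opening: 0.009
grip_force: 0.0
130 [[424.5 109.9  73.3]
 [439.7 132.2  78.2]
 [451.5 143.8  81.9]]
t: 19.62
eef_pos: [433.4, 127.3, 47.1]
tcp_rot: [-3.141, -0.0, 0.046]
ft_force: [0.3, 0.2, 0.1]
opening: 0.008
grip_force: 0.0
t: 20.03
eef_pos: [433.3, 127.3, 42.8]
tcp_rot: [-3.142, 0.0, 0.046]
ft_force: [-0.5, 0.2, 0.2]
opening: 0.004
grip_force: 0.0
```

```bash
python3 steer.py '{"dx": [0, 0, 0], "dy": [0, 0, 0], "dz": [1, 2, 2], "rz": [0, 0, 0], "finger_gap": [0, 0, 0]}'| sed -n '2p;4p'
python3 steer.py '{"dx": [0, 0, 0], "dy": [0, 0, 0], "dz": [1, 2, 2], "rz": [0, 0, 0], "finger_gap": [0, 0, 0]}'| sed -n '2p;4p'
python3 steer.py '{"dx": [0, 0, 0], "dy": [0, 0, 0], "dz": [1, 2, 2], "rz": [0, 0, 0], "finger_gap": [0, 0, 0]}'| sed -n '2p;4p'
```

```text
eef_pos: [433.4, 127.3, 41.0]
ft_force: [-0.5, 0.2, 3.8]
eef_pos: [433.4, 127.3, 39.0]
ft_force: [-0.6, -0.1, 5.0]
eef_pos: [433.4, 127.3, 36.9]
ft_force: [-0.8, 0.7, 5.2]
```

```bash
python3 steer.py '{"dx": [0, 0, 0, 0, 0], "dy": [0, 0, 0, 0, 0], "dz": [1.5, 3, 4.5, 6, 6], "rz": [0, 0, 0, 0, 0], "finger_gap": [0, 0, 0, 0, 0]}'| sed -n '2p;4p'
python3 steer.py '{"dx": [0, 0, 0, 0], "dy": [0, 0, 0, 0], "dz": [1, 2, 2, 2], "rz": [0, 0, 0, 0], "finger_gap": [0, 0, 0, 0]}'| sed -n '2p;4p'
python3 steer.py '{"dx": [0, 0, 0, 0, 0], "dy": [0, 0, 0, 0, 0], "dz": [0, 0, 0, 0, 0], "rz": [0, 0, 0, 0, 0], "finger_gap": [0, 0, 0, 0, 0]}'
python3 steer.py '{"dx": [0, 0, 0, 0, 0], "dy": [0, 0, 0, 0, 0], "dz": [0, 0, 0, 0, 0], "rz": [0, 0, 0, 0, 0], "finger_gap": [0, 0, 0, 0, 0]}'
python3 - <<'E'
from h import *
W=[]
for n,x,y in(("scene",300,240),("side",300,250)):
    i,p,d=cam(n);W.append(cv2.resize(p[y:y+100,x:x+100],None,fx=4,fy=4,interpolation=cv2.INTER_CUBIC))
    Q=world(i,d); z=Q[...,2];D=Q[...,:2]-np.array([440.3,-199.4]);m=(abs(z-70)<3)&(abs(D[...,0])<40)&(abs(D[...,1])<40);print(n,m.sum(),cv2.minAreaRect(D[m].astype(np.float32)))
cv2.imwrite("pics/end.png",np.hstack(W)[:,:,::-1])
E
```

```text
eef_pos: [433.4, 127.3, 31.0]
ft_force: [-1.6, 0.0, 7.0]
eef_pos: [433.4, 127.3, 29.1]
ft_force: [-1.4, 0.4, 7.2]
t: 21.95
eef_pos: [433.5, 127.3, 29.2]
tcp_rot: [-3.141, -0.0, 0.046]
ft_force: [-1.7, 0.3, 6.8]
opening: 0.004
grip_force: 3.8
t: 22.37
eef_pos: [433.4, 127.3, 29.2]
tcp_rot: [-3.141, -0.0, 0.046]
ft_force: [-0.9, 1.3, 7.5]
opening: 0.006
grip_force: 3.8
scene 161 ((-2.5856800079345703, 0.6671676635742188), (35.739723205566406, 51.994964599609375), 1.8810292482376099)
side 0 ((0.0, 0.0), (0.0, 0.0), 0.0)
```

View pics/end.png

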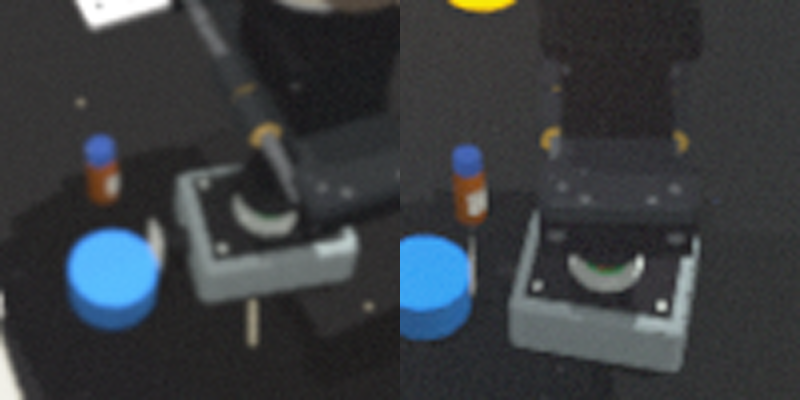

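The green band shows at the collar, at about (605,265) in the right half. Travel is about 12 mm at 7–7.5 N, and the beaker and vial are untouched. I'll hand in while holding here.

```bash
python3 -c "
from h import *
print(env.job_done())"
```

```text
the job is handed in; nothing more can be done
None
```

I handed the job in at about 22 s: the block is turned with its window to the sensor head, squared and snug between the jaws, and the run button is held about 12 mm down at about 7 N (no verdict was printed); the reported TCP sits about 38 mm beyond the real fingertips, so my first grip on the post closed on air above it and I corrected for that.

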